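# Mirror the supplies rack on the repair bench

### The arm

A 6-joint arm with a two-finger parallel gripper is mounted at the origin on the work surface. World frame = base frame: x ahead of the robot, y to its left, z up, the work surface at z = 0. Lengths are in m, angles in rad, forces in N, time in s.
With the tool pointing down it reaches from about 0.35 to 0.975 m from the base axis. Payload 7.1 kg.
Tool frame: the origin (TCP) lies on the front face of the gripper's body, between the roots of the fingers; the fingertips stand 80 mm ahead of it and the grasp point (between the pads) lies 61 mm ahead of it; x points along the fingers, z is the direction in which the jaws open and shut, and the axes are right-handed (so a half turn about x gives the same grasp; the last joint's range is limited). The gripper opens to 88 mm and grips with 3 to 60 N. Pads are 20 mm wide; open, the fingers measure 115 mm over their backs; the gripper's body (75 mm by 178 mm) begins 61 mm behind the grasp point.
Start: joints at [-1.229, 0.423, 1.63, -0, 1.089, -0.019], TCP at [0.221, -0.585, 0.303] pointing down, gripper open.
Joint ranges: [-3, 3], [-0.9, 2.11], [0.09, 2.58], [-1.31, 4.45], [0.11, 2.69], [-2.54, 2.54]. Speed limits (rad/s): [2.39, 2.39, 3.01, 3.14, 3.14, 3.14].

### API

Orientations are given as a unit quaternion [x, y, z, w].
In Python, from workcell import arm gives the robot as it stands. Calls block until the motion is done:
- arm.move_to(position, orientation): joint-space move of the TCP to a pose.
- arm.move_l(position, rot=None, rate=0.15, guard=None): straight line of the TCP; rot=None keeps the orientation; rate is the mean speed in m/s. With guard (N) it stops when the force on the tool has changed by that much, and returns True; else False.
- arm.move_j(angles): joint-space move.
- arm.release() and arm.clamp(): open the fingers fully, or close them until they stop; the grip force is fixed at half the most.
- arm.sleep(seconds).
- arm.ik(position, orientation): joint angles nearest the present ones, or None.
- arm.grab_frame(name): name is "scene" or "top"; returns the picture (480x640x3 uint8, red, green, blue); there is no depth.
- arm.camera_params(name): a dict with "fx", "fy", "cx", "cy" (pixels), "k1" (the pictures are not rectified: a ray, as slopes to the right and down, at radius r is drawn at 1 + k1 r^2 times it, then the intrinsics apply), "eye" and "rotation" of the camera in the world. Camera axes: x right, y down, z forward; pixel columns grow to the right and rows downward; lengths in m; the calibration is good to about 2 mm. A picture is of the moment at which its call begins. camera_params takes no time and is no camera call.
A pose or a line that the arm cannot do raises arm.IKError and nothing moves.
- arm.job_done(): hands the job in, once; it reports no verdict.
Trained networks look in the newest picture that a camera, given by its name, has taken for a name from the list of things; names that differ only in an ending like _2 or _b are one class to them, and where a whole thing is asked for, a point or a joint stands for the part that bears it (a point fixed in the world has none). Each returns a list of dicts, best first, with "score" (0 to 1); they miss things now and then, are a little off and sometimes report something else, mostly with a low value. They report only what shows in the picture. A call takes as long as a camera call. They do not tell look-alikes from the thing itself.
- arm.recognise(thing, camera): "xy" ([column, row] in pixels, amid what is visible of it).
- arm.place_of(thing, camera): "xy" ([column, row] in pixels: a listed point, or the origin of a listed thing).
Readings, each from a call of its own:
- arm.get_time_s(): time.
- arm.get_joint_positions(): joint angles.
- arm.get_joint_vel(): joint speeds.
- arm.get_tau(): joint torques, N m.
- arm.get_eef_pos(): TCP position.
- arm.get_orientation(): TCP orientation.
- arm.get_ft_force(): force on the tool from outside, world axes, zero at the start.
- arm.get_wrist_torque(): the same for the moment, N m.
- arm.get_width(): finger opening in m.
Only numpy, scipy, OpenCV 4.12 (cv2) and the standard library are available. Lean on these libraries where they do the work, as an engineer would, in place of code of your own. Each camera call takes 0.05 s, during which the arm holds its last target.

### The job

A colleague who works with the other hand takes over the repair bench: move the four containers from the wooden rack to the empty green rack beside it, one to a bay, in mirrored order - the one nearest the gap between the two racks must again be nearest the gap, the next one next, and the outermost outermost. Stand each on the floor of its bay, keep them upright all the way, and leave the wheel, the screwdriver and the solder reel where they are.

Things in the scene. Friction and masses are not known exactly. Their poses are not given: they have to be found in the camera images.
- old_rack: Wooden (plywood) rack; holds the four containers, one near the middle of each bay, in any order. 72 x 269 x 22 mm, fixed, four bays in a row along its y; walls 5 mm thick, bay floor 5 mm above the bench, bays 62 (x) by 61 (y) mm inside, centred at x = 0, y = -99, -33, +33, +99 mm. Origin: centre of its underside; z up. May be the left or the right of the two racks.
- new_rack: Green rack, empty, end to end with the wooden one, gap about 40 mm, nearly in line. 72 x 269 x 22 mm, fixed, four bays in a row along its y; walls 5 mm thick, bay floor 5 mm above the bench, bays 62 (x) by 61 (y) mm inside, centred at x = 0, y = -99, -33, +33, +99 mm. Origin: centre of its underside; z up. Its axes point nearly as the wooden rack's: x away from the robot, y to the robot's left.
- can: Blue spray can with a steel band and a narrow white nozzle; diameter 36 mm, straight sides from 2 to 78 mm above its underside, 96 mm high in all, 100 to 200 g. Origin: centre of its underside; z up its axis. Upright round, so its yaw does not matter. 
- bottle: Orange bottle with a narrow yellow cap; diameter 40 mm, straight sides from 3 to 66 mm above its underside, 95 mm high in all, 80 to 170 g. Origin: centre of its underside; z up its axis. Upright round, so its yaw does not matter. 
- jar: Red jar with a wide black cap; diameter 44 mm, straight sides to 56 mm above its underside, cap of diameter 43 mm to 70 mm, 110 to 230 g. Origin: centre of its underside; z up its axis. Upright round, so its yaw does not matter. 
- tub: White tub with a yellow band round it and a white lid; diameter 42 mm, straight sides to 54 mm above its underside, lid of diameter 43 mm to 64 mm, 75 to 155 g. Origin: centre of its underside; z up its axis. Upright round, so its yaw does not matter. 
- wheel: Bystander: yellow skate wheel with a grey hub lying flat behind the green rack; diameter 70 mm, 24 mm high, loose. Origin: centre of its underside.
- screwdriver: Bystander: screwdriver with a red handle, 170 mm long and under 35 mm high, lying loose behind the wooden rack, roughly parallel to it. Origin: middle of its length, on the bench.
- reel: Bystander: small reel of solder, blue flanges, standing flat in front of the green rack; diameter 54 mm, 30 mm high, loose. Origin: centre of its underside.
Things that resemble listed ones, but are neither listed nor needed, are in the scene too. What is shaped like the can but pink or turquoise is not meant.

How it is judged:
At the end, for the whole second after the job is handed in: All four containers stand on the floor of the green rack (within 6 mm), one to a bay, within 20 mm of its centre line, upright within 0.12 rad, released and at rest, in mirrored order: the one that was nearest the gap is again nearest it, and so on outward (x of can in the frame of new_rack between -0.02 and 0.02 m and y of can in the frame of new_rack between -0.13 and 0.13 m and z of can in the frame of new_rack between 0 and 0.011 m and angle between each of can, bottle, jar, tub's own z axis and vertical below 0.12 rad and linear speed of each of can, bottle, jar, tub below 0.02 m/s and contact force between each of can, bottle, jar, tub and the fingers below 0.2 N and x of bottle in the frame of new_rack between -0.02 and 0.02 m and y of bottle in the frame of new_rack between -0.13 and 0.13 m and z of bottle in the frame of new_rack between 0 and 0.011 m and x of jar in the frame of new_rack between -0.02 and 0.02 m and y of jar in the frame of new_rack between -0.13 and 0.13 m and z of jar in the frame of new_rack between 0 and 0.011 m and x of tub in the frame of new_rack between -0.02 and 0.02 m and y of tub in the frame of new_rack between -0.13 and 0.13 m and z of tub in the frame of new_rack between 0 and 0.011 m and (distance of can from where it was at the start of the episode between 0.08 and 0.144 m or distance of bottle from where it was at the start of the episode between 0.08 and 0.144 m or distance of jar from where it was at the start of the episode between 0.08 and 0.144 m or distance of tub from where it was at the start of the episode between 0.08 and 0.144 m) and (distance of can from where it was at the start of the episode between 0.212 and 0.276 m or distance of bottle from where it was at the start of the episode between 0.212 and 0.276 m or distance of jar from where it was at the start of the episode between 0.212 and 0.276 m or distance of tub from where it was at the start of the episode between 0.212 and 0.276 m) and (distance of can from where it was at the start of the episode between 0.344 and 0.408 m or distance of bottle from where it was at the start of the episode between 0.344 and 0.408 m or distance of jar from where it was at the start of the episode between 0.344 and 0.408 m or distance of tub from where it was at the start of the episode between 0.344 and 0.408 m) and (distance of can from where it was at the start of the episode between 0.476 and 0.54 m or distance of bottle from where it was at the start of the episode between 0.476 and 0.54 m or distance of jar from where it was at the start of the episode between 0.476 and 0.54 m or distance of tub from where it was at the start of the episode between 0.476 and 0.54 m)); the robot touches nothing.
It fails at once if a container was tipped by more than 0.7 rad (angle between any of can, bottle, jar, tub's own z axis and vertical above 0.7 rad).
It fails at once if the wheel was moved by more than 20 mm (distance of wheel from where it was at the start of the episode above 0.02 m).
It fails at once if the screwdriver was moved by more than 20 mm (distance of screwdriver from where it was at the start of the episode above 0.02 m).
It fails at once if the solder reel was moved by more than 20 mm (distance of reel from where it was at the start of the episode above 0.02 m).
It also fails if it takes over 114 s, if anything falls off the work surface, if the arm or the gripper's body presses on something with over 40 N, if the wrist force passes 120 N, or if a joint passes its speed limit or range.

## Working session

There is one attempt and no reset: what is moved stays moved. The work goes in short steps, each a Python script; the robot and the scene stay as the last script left them, time stands still between calls to the robot, and variables do not carry over. Pictures are saved under pics/ and viewed, and the job is handed in when it is done.

```bash
mkdir -p pics; ls
python3 - <<'E'
from workcell import arm
import cv2
for n in("scene","top"):
    im=arm.grab_frame(n); cv2.imwrite(f"pics/{n}0.png",im[:,:,::-1]); print(arm.camera_params(n))
    for t in["can","bottle","jar","tub","old_rack","new_rack","wheel","reel","screwdriver"]:
        print(n,t,[(r["xy"],round(r["score"],2)) for r in arm.place_of(t,n)])
print(arm.get_time_s(),arm.get_orientation())
E
```

```text
pics
{'fx': 480.201682733363, 'fy': 480.201682733363, 'cx': 322.50728130190834, 'cy': 239.51822112322156, 'k1': 0.0008911732788177925, 'eye': array([0.91098272, 0.51786175, 0.57044873]), 'rotation': array([ 0.27034856,  0.86106452, -0.4142899 , -0.1176581 ])}
scene can [([304.4, 177.9], 0.88), ([252.6, 177.1], 0.76), ([283.4, 205.6], 0.7)]
scene bottle [([297.3, 220.0], 0.89)]
scene jar [([265.0, 190.2], 0.91), ([246.5, 231.8], 0.43)]
scene tub [([318.1, 235.2], 0.77), ([245.8, 233.4], 0.58)]
scene old_rack [([288.8, 214.3], 0.59)]
scene new_rack [([393.1, 307.6], 0.79), ([289.9, 215.1], 0.65)]
scene wheel [([281.7, 203.9], 0.66)]
scene reel [([428.8, 286.4], 0.87)]
scene screwdriver [([245.3, 233.9], 0.78)]
{'fx': 619.2969527950055, 'fy': 619.2969527950055, 'cx': 320.8434058337697, 'cy': 238.75718252423576, 'k1': -0.21891805711619403, 'eye': array([ 0.35588364, -0.0552888 ,  0.99763935]), 'rotation': array([ 0.75963496, -0.64074943,  0.07389983, -0.08326897])}
top can [([461.4, 339.9], 0.95), ([419.6, 339.3], 0.67), ([427.2, 283.3], 0.61), ([516.9, 306.2], 0.56)]
top bottle [([388.6, 273.1], 0.76)]
top jar [([462.5, 284.9], 0.94)]
top tub [([351.2, 270.1], 0.93)]
top old_rack [([409.8, 279.6], 0.7)]
top new_rack [([217.7, 243.3], 0.96)]
top wheel [([253.4, 183.9], 0.58)]
top reel [([215.0, 298.7], 0.66)]
top screwdriver [([415.7, 220.0], 0.64)]
1.0 [ 0.40217963  0.58160593 -0.40217626  0.58158434]
```

View pics/scene0.png

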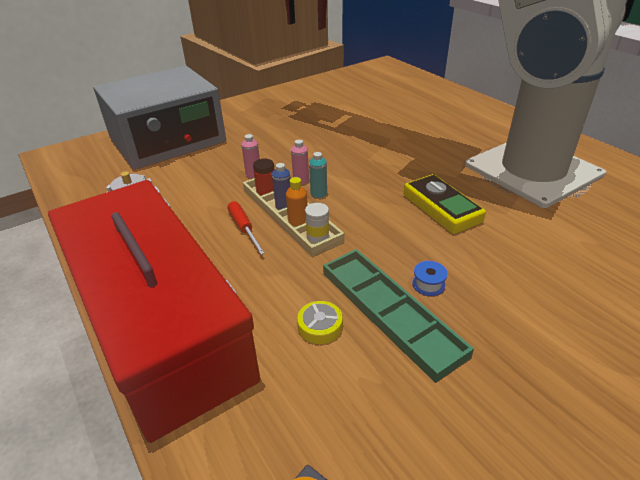

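View pics/top0.png

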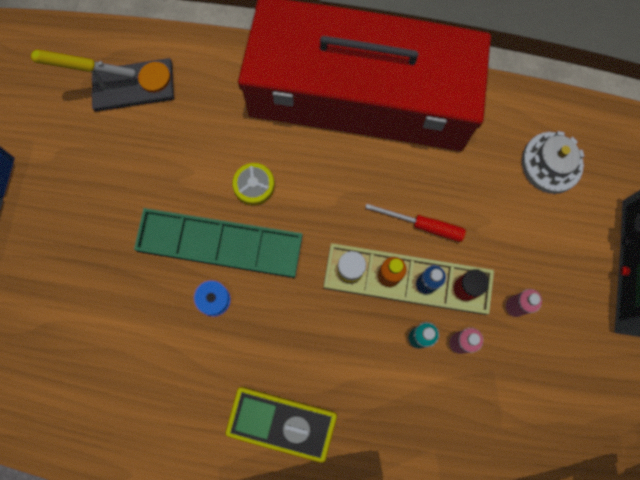

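```bash
cat > h.py <<'E'
import numpy as np, cv2
from scipy.spatial.transform import Rotation as R
def ray(p,uv):
    K=np.array([[p["fx"],0,p["cx"]],[0,p["fy"],p["cy"]],[0,0,1]])
    u=cv2.undistortPoints(np.array([[uv]],float),K,np.array([p["k1"],0,0,0.]))[0,0]
    return R.from_quat(p["rotation"]).apply([u[0],u[1],1])
def pt(p,uv,z):
    d=ray(p,uv); e=np.array(p["eye"]); return e+d*(z-e[2])/d[2]
def proj(p,X):
    K=np.array([[p["fx"],0,p["cx"]],[0,p["fy"],p["cy"]],[0,0,1]])
    Rm=R.from_quat(p["rotation"]).as_matrix().T
    return cv2.projectPoints(np.array(X,float).reshape(-1,1,3),cv2.Rodrigues(Rm)[0],-Rm@np.array(p["eye"]),K,np.array([p["k1"],0,0,0.]))[0][:,0]
E
python3 - <<'E'
from workcell import arm
from h import *
T=arm.camera_params("top");S=arm.camera_params("scene")
for n,a,z in[("can?",[461.4,339.9],0),("can?",[419.6,339.3],0),("can?",[427.2,283.3],.005),("can?",[516.9,306.2],0),("bottle",[388.6,273.1],.005),("jar",[462.5,284.9],.005),("tub",[351.2,270.1],.005),("old",[409.8,279.6],0),("new",[217.7,243.3],0),("wheel",[253.4,183.9],0),("reel",[215,298.7],0),("scr",[415.7,220],0)]: print("T",n,pt(T,a,z).round(4))
for n,a,z in[("can?",[304.4,177.9],0),("can?",[252.6,177.1],0),("can?",[283.4,205.6],.005),("bottle",[297.3,220],.005),("jar",[265,190.2],.005),("tub",[318.1,235.2],.005),("old",[288.8,214.3],0),("new",[393.1,307.6],0),("reel",[428.8,286.4],0),("scr",[245.3,233.9],0)]: print("S",n,pt(S,a,z).round(4))
for n in("scene","top"):
    im=cv2.imread(f"pics/{n}0.png")
    c=im[100:280,200:400] if n=="scene" else im[180:360,330:550]
    cv2.imwrite(f"pics/{n}0c.png",cv2.resize(c,None,fx=3.3,fy=3.3,interpolation=cv2.INTER_CUBIC))
E
```

```text
T can? [ 0.4526 -0.2758  0.    ]
T can? [ 0.443  -0.2076  0.    ]
T can? [ 0.5347 -0.2064  0.005 ]
T can? [ 0.5219 -0.3621  0.    ]
T bottle [ 0.5409 -0.1414  0.005 ]
T jar [ 0.5416 -0.2648  0.005 ]
T tub [ 0.5356 -0.0804  0.005 ]
T old [ 0.5369 -0.1779  0.    ]
T new [0.5434 0.1445 0.    ]
T wheel [0.6544 0.1057 0.    ]
T reel [0.4521 0.1303 0.    ]
T scr [ 0.6385 -0.1738  0.    ]
S can? [ 0.4332 -0.2772  0.    ]
S can? [ 0.5261 -0.3495  0.    ]
S can? [ 0.5303 -0.205   0.005 ]
S bottle [ 0.5334 -0.146   0.005 ]
S jar [ 0.5329 -0.2783  0.005 ]
S tub [ 0.5269 -0.0819  0.005 ]
S old [ 0.5338 -0.1784  0.    ]
S new [0.5299 0.1377 0.    ]
S reel [0.4499 0.1357 0.    ]
S scr [ 0.6351 -0.1727  0.    ]
```

Run:
```python
from workcell import arm
from h import *
T=arm.camera_params("top");S=arm.camera_params("scene")
# ortho at z=.022: col -> y decreasing, row -> x decreasing, 1 mm/px
def ortho(p,im,z,x1=.72,x0=.40,y1=.32,y0=-.36,s=1000):
    xs=np.arange(x1,x0,-1/s);ys=np.arange(y1,y0,-1/s)
    Y,X=np.meshgrid(ys,xs);P=np.stack([X,Y,0*X+z],-1).reshape(-1,3)
    q=proj(p,P).astype(np.float32).reshape(X.shape+(2,))
    return cv2.remap(im,q[...,0],q[...,1],cv2.INTER_LINEAR)
for n,p in(("top",T),("scene",S)):
    o=ortho(p,cv2.imread(f"pics/{n}0.png"),.022); cv2.imwrite(f"pics/{n}_ortho.png",o)
    hsv=cv2.cvtColor(o,cv2.COLOR_BGR2HSV)
    for nm,lo,hi in(("green",(60,60,40),(90,255,255)),("wood",(20,50,140),(32,150,255))):
        m=cv2.inRange(hsv,lo,hi); 
        m=cv2.morphologyEx(m,cv2.MORPH_CLOSE,np.ones((5,5)))
        cs,_=cv2.findContours(m,cv2.RETR_EXTERNAL,cv2.CHAIN_APPROX_NONE)
        c=max(cs,key=cv2.contourArea); r=cv2.minAreaRect(c)
        print(n,nm,"c",.72-r[0][1]/1000,.32-r[0][0]/1000,r[1],r[2])
```

```text
top green c 0.5411744689941406 0.14199359130859376 (71.68001556396484, 266.5036315917969) 89.55585479736328
top wood c 0.536 -0.1755 (72.0, 269.0) 90.0
scene green c 0.5403869628906249 0.14249957275390626 (72.24085235595703, 269.2547302246094) 89.78048706054688
scene wood c 0.5325 -0.177 (73.0, 272.0) 90.0
```

View pics/top_ortho.png

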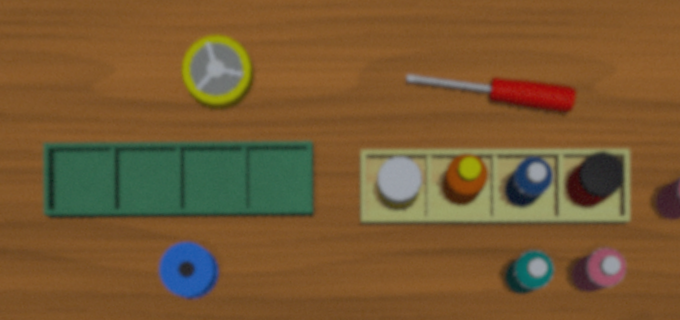

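View pics/scene0c.png

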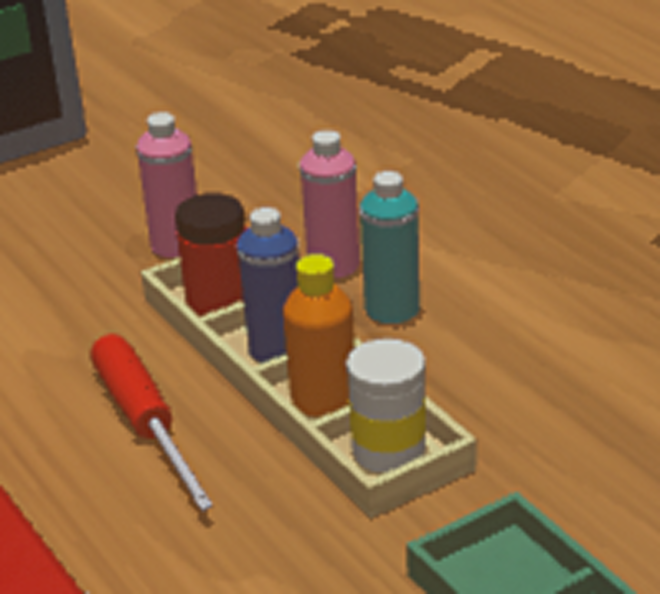

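View pics/scene_ortho.png

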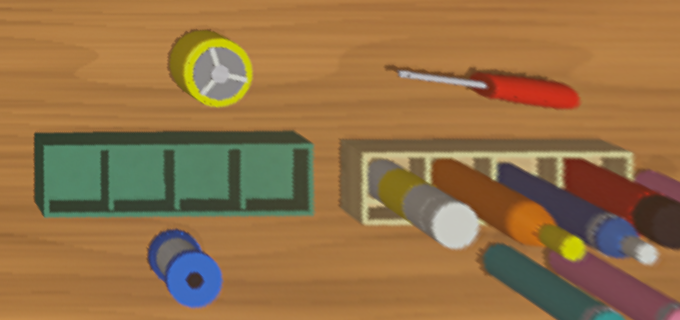

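Candidates by pixel in the top view: the blue can is at (432,280) in the rack. The look-alikes outside it are turquoise (425,335), pink (470,340) and pink (530,301). The rack holds tub (352,266), bottle (396,268), can (432,278) and jar (473,285), going outward from the gap. The crop agrees: the blue can is third from the gap. Next I'll refine the container centres from their caps.

```bash
python3 - <<'E'
from workcell import arm
from h import *
T=arm.camera_params("top");S=arm.camera_params("scene")
im={n:cv2.cvtColor(cv2.imread(f"pics/{n}0.png"),cv2.COLOR_BGR2HSV) for n in("top","scene")}
W={"tub":((0,0,120),(179,60,255),.069,(333,248,372,284),(300,203,332,216)),
"bottle":((24,180,120),(34,255,255),.1,(380,252,410,285),(285,176,305,186)),
"can":((0,0,120),(179,90,255),.101,(418,262,446,292),(272,162,290,170)),
"jar":((0,0,0),(179,255,60),.075,(457,268,492,300),(252,158,277,168))}
for k,(lo,hi,z,a,b) in W.items():
    for n,p,w in(("top",T,a),("scene",S,b)):
        m=cv2.inRange(im[n][w[1]:w[3],w[0]:w[2]],lo,hi)
        k_,lab,st,ce=cv2.connectedComponentsWithStats(m)
        i=1+np.argmax(st[1:,4]); uv=ce[i]+w[:2]
        print(k,n,uv.round(1),st[i,2:],pt(p,uv,z).round(4))
q=R.from_matrix(np.array([[0,0,1],[0,1,0],[-1,0,0]],float)).as_quat()
for y in(-.274,-.076,.24):
    for z in(.108,.25):
        for s in(0,1):
            qq=(R.from_quat(q)*R.from_euler('x',np.pi*s)).as_quat()
            r=arm.ik([.537,y,z],qq); print(y,z,s,None if r is None else np.round(r,2))
E
python3 - <<'E'
import cv2
im=cv2.imread('pics/top0.png')[240:320,320:510]
cv2.imwrite('pics/topcrop.png',cv2.resize(im,None,fx=4,fy=4,interpolation=cv2.INTER_CUBIC))
E
```

```text
tub top [351.7 264.2] [ 28  27 599] [ 0.5332 -0.0781  0.069 ]
tub scene [316.4 209.2] [ 24  13 260] [ 0.5309 -0.0783  0.069 ]
bottle top [395.9 265.1] [ 14  14 147] [ 0.5369 -0.142   0.1   ]
bottle scene [294.9 181.1] [11  9 80] [ 0.537  -0.1388  0.1   ]
can top [436.7 274.4] [ 12  12 108] [ 0.533  -0.2041  0.101 ]
can scene [279.8 165.1] [ 9  6 42] [ 0.5309 -0.204   0.101 ]
jar top [472.3 283.7] [ 32  29 677] [ 0.5328 -0.2649  0.075 ]
jar scene [272.2 166. ] [2 3 4] [ 0.5241 -0.2499  0.075 ]
-0.274 0.108 0 [-0.49  0.66  1.77 -0.    0.71 -0.49]
-0.274 0.108 1 None
-0.274 0.25 0 [-0.49  0.45  1.72 -0.    0.97 -0.49]
-0.274 0.25 1 None
-0.076 0.108 0 [-0.16  0.6   1.91 -0.    0.63 -0.16]
-0.076 0.108 1 None
-0.076 0.25 0 [-0.16  0.37  1.85 -0.    0.91 -0.16]
-0.076 0.25 1 None
0.24 0.108 0 [ 0.4   0.65  1.81 -0.    0.69  0.4 ]
0.24 0.108 1 None
0.24 0.25 0 [ 0.4   0.43  1.75 -0.    0.95  0.4 ]
0.24 0.25 1 None
```

View pics/topcrop.png

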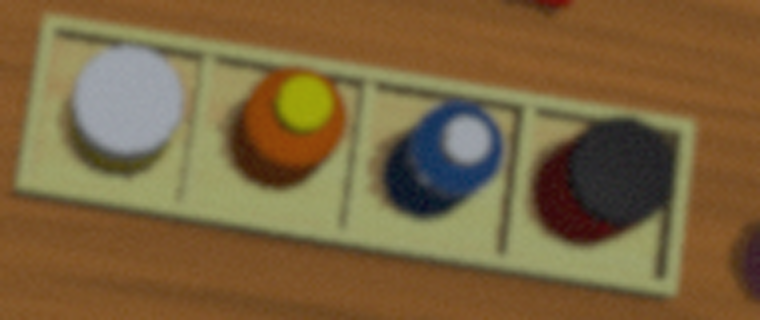

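The crop shows white, orange, blue and black lids in that order. The black lid's true centre is (475,283), which gives jar y ≈ -0.270, since my blob had included dark red side. Starting with the jar.

```bash
cat > mv.py <<'E'
from workcell import arm
from h import *
Q=R.from_matrix(np.array([[0,0,1],[0,1,0],[-1,0,0]],float)).as_quat()
HI=.25;GZ=.108
def pick_place(src,dst,first=False):
    if first: arm.move_to([*src,HI],Q)
    else: arm.move_l([*src,HI],rate=.3)
    arm.move_l([*src,GZ],rate=.12)
    arm.clamp(); w=arm.get_width()
    print("width",round(w,4))
    arm.move_l([*src,HI],rate=.12)
    print("width lifted",round(arm.get_width(),4),"F",arm.get_ft_force().round(2) if hasattr(arm.get_ft_force(),'round') else arm.get_ft_force())
    arm.move_l([*dst,HI],rate=.25)
    arm.move_l([*dst,GZ+.02],rate=.12)
    g=arm.move_l([*dst,GZ+.0005],rate=.04,guard=6)
    print("guard",g,np.round(arm.get_eef_pos(),4))
    arm.release(); arm.move_l([*dst,HI],rate=.12)
    print("t",arm.get_time_s())
def snap(tag):
    for n in("scene","top"):
        cv2.imwrite(f"pics/{n}_{tag}.png",arm.grab_frame(n)[:,:,::-1])
E
python3 - <<'E'
from mv import *
pick_place((.534,-.270),(.543,.2405),True); snap("1")
E
```

```text
width 0.0434
width lifted 0.0436 F [-0.23  0.32 -2.01]
guard True [0.5426 0.2404 0.108 ]
t 12.1
```

View pics/scene_1.png

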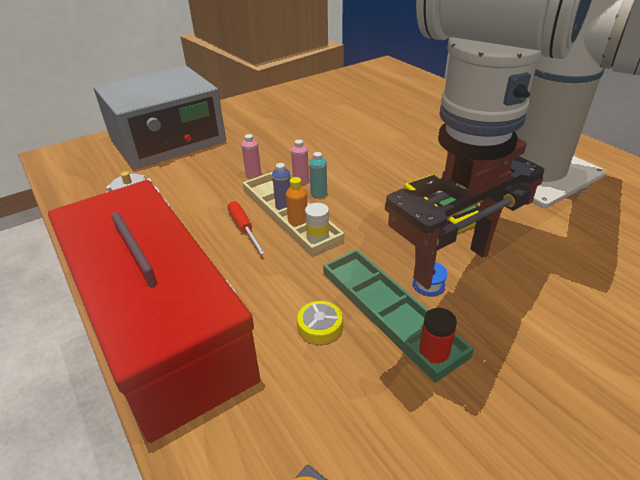

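The jar stands upright in the outermost green bay at (438,335), and the wheel and reel haven't moved. Next: the can, then the bottle.

Run:
```python
from mv import *
pick_place((.533,-.205),(.543,.1745)); snap("2")
pick_place((.537,-.141),(.543,.1065)); snap("3")
```

```text
width 0.0354
width lifted 0.0354 F [ 0.2   0.52 -0.99]
guard True [0.5426 0.1744 0.1079]
t 22.9667
width 0.0395
width lifted 0.0394 F [-0.74 -0.35 -1.25]
guard True [0.5426 0.1065 0.1079]
t 32.7833
```

View pics/scene_3.png

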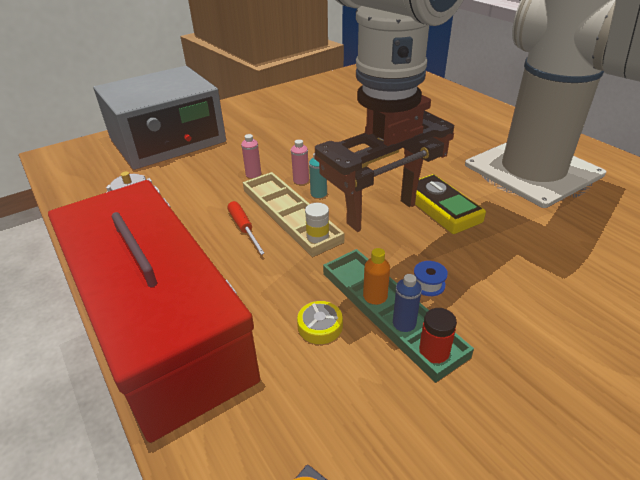

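Bottle (376,278), can (407,303) and jar (438,335) all stand upright in their bays, and the reel is still at (430,278). Only the tub is left.

Run:
```python
from mv import *
pick_place((.533,-.079),(.543,.0425))
arm.move_to([.45,-.3,.35],Q); snap("4")
T=arm.camera_params("top");S=arm.camera_params("scene")
for k,z in(("tub",.005),("bottle",.005),("can",.005),("jar",.005),("wheel",0),("reel",0),("screwdriver",0)):
    for n,p in(("top",T),("scene",S)): print(k,n,[(pt(p,r["xy"],z).round(3)[:2],round(r["score"],2)) for r in arm.place_of(k,n)][:4])
```

```text
width 0.0426
width lifted 0.0422 F [ 0.22  0.26 -1.31]
guard True [0.5426 0.0425 0.1079]
t 41.6083
tub top [(array([0.545, 0.042]), 0.91), (array([0.546, 0.174]), 0.23)]
tub scene [(array([0.537, 0.042]), 0.91), (array([0.542, 0.105]), 0.44)]
bottle top [(array([0.543, 0.102]), 0.7)]
bottle scene [(array([0.543, 0.104]), 0.56)]
can top [(array([ 0.449, -0.272]), 0.71), (array([ 0.525, -0.36 ]), 0.62), (array([ 0.447, -0.207]), 0.58), (array([0.546, 0.175]), 0.55)]
can scene [(array([ 0.453, -0.253]), 0.96), (array([ 0.528, -0.345]), 0.8), (array([0.543, 0.169]), 0.75), (array([ 0.444, -0.21 ]), 0.71)]
jar top [(array([0.651, 0.102]), 0.75), (array([0.548, 0.246]), 0.57)]
jar scene [(array([0.536, 0.243]), 0.84)]
wheel top [(array([0.652, 0.104]), 0.92), (array([0.547, 0.045]), 0.75)]
wheel scene [(array([0.652, 0.105]), 0.98)]
reel top [(array([0.453, 0.131]), 0.68)]
reel scene [(array([0.451, 0.13 ]), 0.93)]
screwdriver top [(array([ 0.636, -0.169]), 0.56)]
screwdriver scene [(array([ 0.626, -0.184]), 0.73)]
```

View pics/scene_4.png

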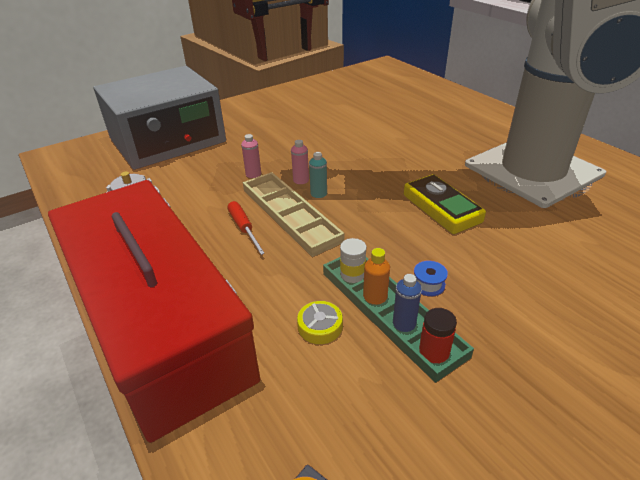

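View pics/top_4.png

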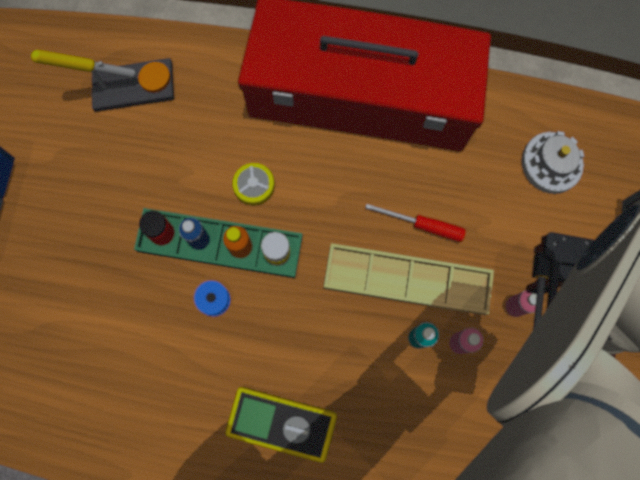

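All four stand upright in the green rack. In the top view that is tub (275,248), bottle (237,240), can (192,231) and jar (155,227), going outward from the gap. Wheel (253,183), screwdriver (415,222) and reel (212,298) are at the same pixels as before.

```bash
python3 -c "
from workcell import arm
print(arm.get_time_s(),arm.get_ft_force()); arm.job_done()"
```

```text
43.7833 [-0.33097434 -0.71266399  0.50517898]
the job is handed in; nothing more can be done
```

All four containers are in the green rack in mirrored order: from the gap outward, tub, bottle, can, jar. I handed the job in at 43.8 s of the 114 s allowed.

**Placement:** In the last pictures from both cameras all four stand upright, one to a bay. Measured positions are within about 7 mm of the bay centres. Each container met the bay floor at the expected height when set down. The gripper is open and clear of everything.

**Bystanders:** The wheel and reel measured within about 6 mm of their starting positions.

**Disagreements in the last checks:**
- **Screwdriver:** One reading from the scene camera put it about 14 mm off (score 0.73). The top camera showed about 5 mm, and it looks unmoved in both pictures. The gripper was planned to pass about 15 mm clear of it.
- **Detector errors:** In the top view the networks' best "jar" was actually the wheel, and their best "can" was a pink look-alike. I identified both from the pictures and their positions instead.

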